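Hold a brass valve body over the blow-off nozzles

TASK

Pick the twin-bore brass valve body out of the blue crate, lift it over the upright steel guard without touching the guard, and hold it upright and still about 10 mm above the two air nozzles, one bore centred over each nozzle (either way round), ready for the polishing grit to be blown out. It must never touch the blow-off station; finish still gripping it there, do not set it down or let go. Leave the two plain sleeves, the compound bar and the tin where they are.

Things in the scene. Friction and masses are not known exactly. Their poses are not given: they have to be found in the camera images.
- crate: Fixed open-topped blue plastic crate on the bench, 300 (its x) x 220 (its y) x 70 mm high, walls and floor 5 mm thick, a lip 5 mm out around the rim. Origin: centre of its underside, on the bench. It may stand on either side of the guard.
- valve: The loose brass twin-bore valve body, 0.37 to 0.68 kg, upright on the crate floor. Origin: centre of its underside, z up. Two upright open tubes 50 mm high, outer diameter 34 mm (37 mm at the top collar), bore 22 mm, axes 30 mm either side of the centre along its x, joined by a web. 97 mm long (x), 37 mm wide (y), 95 mm high in all. The only part in the crate with two tubes.
- valve_center (a point): Centre of the valve body, 47.5 mm above its underside, same axes. Above it rises the solid flat-sided neck, 30 mm (its x) by 24 mm (its y), standing free from 50 mm (the tube tops) to 95 mm above the underside, to be gripped from above on its 24 mm width; the neck's middle is 25 mm above this point.
- valve_bore_a (a point): Centre of the lower mouth of one bore of the valve body, in the plane of its underside, 30 mm from its axis along its +x.
- valve_bore_b (a point): Centre of the lower mouth of the other bore, in the plane of the underside, 30 mm from the axis along its -x.
- guard: Fixed upright sheet-steel guard between crate and station, 400 mm long (its x, roughly away from the robot), 120 mm high, 10 mm thick at its top bead, on a flat foot 50 mm wide and 4 mm thick. Origin: centre of its underside on the bench.
- station: Fixed blow-off station: a shallow steel tray 160 (its x) x 90 (its y) mm with a 14 mm rim, in it a low manifold with two upright aluminium air nozzles 60 mm apart along its x. Origin: centre of the tray's underside on the bench; z up.
- nozzle_a (a point): Tip of one nozzle, 90 mm above the bench, 30 mm from the station's middle along its +x. Tip diameter 10 mm, foot diameter 22 mm.
- nozzle_b (a point): Tip of the other nozzle, 90 mm above the bench, 30 mm from the station's middle along its -x.
- sleeve1_center (a point): Centre of a loose plain brass sleeve standing in the crate, round, 85 mm high, 34 mm across the foot (bystander).
- sleeve2_center (a point): Centre of a second, like brass sleeve standing in the crate (bystander).
- bar_center (a point): Centre of a loose grey bar of polishing compound, 30 x 80 x 30 mm high, lying on the bench beside the far end of the station (bystander).
- tin_center (a point): Centre of a loose round steel tin, 56 mm across, 50 mm high, on the bench beside the near end of the station (bystander).
There are look-alikes about, which are no part of the job. Of the things shaped like the valve, the brass one is meant.

How it is judged:
By the outcome, as a careful person would: the job done as asked, in the order asked, and still so for the second after the job is handed in, while the arm keeps its last pose, push and grip.
It also fails if it takes over 51 s, if anything falls off the work surface, if the arm or the gripper's body presses on something with over 40 N, if the wrist force passes 120 N, or if a joint passes its speed limit or range.

ROBOT

A 6-joint arm with a two-finger parallel gripper is mounted at the origin on the work surface. World frame = base frame: x ahead of the robot, y to its left, z up, the work surface at z = 0. Lengths are in m, angles in rad, forces in N, time in s.
With the tool pointing down it reaches from about 0.225 to 0.875 m from the base axis. Payload 3.4 kg.
Tool frame: the origin (TCP) lies at the very end of the fingers, on their centre line; the grasp point (between the pads) lies 19 mm behind it; z points along the fingers, y is the direction in which the jaws open and shut (so a half turn about z gives the same grasp; the last joint's range is limited). The gripper opens to 85 mm and grips with 20 to 120 N. Pads are 22 mm wide; open, the fingers measure 114 mm over their backs; the gripper's body (76 mm by 85 mm) begins 54 mm behind the grasp point. The pads swing forward as they close: fully open they stand 13 mm farther back than shut.
Start: joints at [-1.324, 0.276, 1.505, -0, 1.361, -0.121], TCP at [0.207, -0.537, 0.231] pointing down, gripper open.
Joint ranges: [-2.89, 2.89], [-0.75, 2.08], [0.22, 2.7], [-1.18, 4.32], [0.11, 2.71], [-2.7, 2.7]. Speed limits (rad/s): [2.57, 2.57, 3.14, 3.14, 3.14, 3.14].

INTERFACE

Orientations are given as a unit quaternion [w, x, y, z].
In Python, from rig import telemetry, optics, order gives the robot as it stands.
- The arm moves only by the shell command python3 -m creep 'ROWS' [FORCE]. ROWS is a JSON object of lists of equal length, an entry for each row: "slide": the shift along the world's x, y, z normalised to -1 to 1, where 1 is 0.15 m, a list of three; "twist": the turn, a rotation vector about the world's x, y, z normalised to -1 to 1, where 1 is 360 degrees, a list of three; "fingers": the gripper's target within -1 to 1 (fully open at 1, half-way at 0, shut at -1). A call has 1 to 20 rows; each row is the pose to reach, as a shift and turn from the pose commanded when the call began, turning the shorter way round; what a row does not reach only later rows make up. A row lasts 1/10 s, in which the tool goes at most 50 mm and 8.59 degrees, less where a joint would pass 70% of its speed; a pose out of reach is approached as far as the arm can. A call with a number of a shift or a turn outside -1 to 1 is refused whole. A call with a gripper value outside its range is refused whole. The fingers move at their own pace and stop on an object; FORCE is the grip in N (left out, the last holds). Time passes only in rows, so rows that repeat a pose let the fingers close. It gives the time, the measured TCP pose, the force and the opening at its end, in the units of the state.
- telemetry.get_state(): the state, without advancing time (a new reading comes with each control period).
- optics.get_image(name): name is "scene" or "side" or "wrist"; returns a dict with "img" (400x640x3 uint8, blue, green, red), "depth" (400x640 float32, m along the optical axis (not along the pixel's ray), 0 where there is no reading), "fovy" (degrees; the focal length in pixels is half the picture's height over the tangent of half this angle, whatever the lens; pixels are square), "cx", "cy" (the principal point, pixels), "world_from_camera" (4x4, takes a point from camera to world coordinates). Camera axes: x right, y down, z forward; pixel columns grow to the right and rows downward; lengths in m; the calibration is good to about 2 mm. A picture is of the moment at which its call begins.
- order.sign_off(): hands the job in, once; it reports no verdict.
The state is a dict: "clock": time; "qpos": joint angles; "qd": joint speeds; "effort": joint torques, N m; "position": TCP position; "ee_rot": TCP orientation; "contact_force": force on the tool from outside, world axes, zero at the start; "moment": the same for the moment, N m; "width": finger opening in m.
Only numpy, scipy, OpenCV 4.12 (cv2) and the standard library are available. Lean on these libraries where they do the work, as an engineer would, in place of code of your own. Each camera call takes 0.05 s, during which the arm holds its last target.

## Working session

There is one attempt and no reset: what is moved stays moved. The work goes in short steps, Python scripts to look and compute and a shell command to move; the robot and the scene stay as the last step left them, time stands still between calls to the robot, and variables do not carry over. Pictures are saved under pics/ and viewed, and the job is handed in when it is done.

```bash
mkdir -p pics; ls; python3 - <<'E'
from rig import telemetry, optics
import cv2,numpy as np
print(telemetry.get_state())
for n in ["scene","side","wrist"]:
    d=optics.get_image(n); cv2.imwrite(f"pics/{n}0.png",d["img"]); np.savez(f"{n}0.npz",**d)
    print(n,d["fovy"],d["cx"],d["cy"],np.round(d["world_from_camera"],3).tolist(), (d["depth"]>0).mean())
E
```

```text
pics
{'clock': 0.0, 'qpos': array([-1.32400849e+00,  2.76588354e-01,  1.50609978e+00,  1.91245880e-05,
        1.36071781e+00, -1.20982261e-01]), 'qd': array([-2.31987730e-04,  1.04026012e-03,  9.44779321e-04, -1.91852508e-03,
       -1.98351642e-04, -4.01109757e-05]), 'effort': array([ 1.45568283e-03, -4.16768324e+01, -2.45803356e+01, -1.20976974e-04,
        1.09784631e-02, -9.14711720e-07]), 'position': array([ 0.20661636, -0.53604035,  0.2304568 ]), 'ee_rot': array([-9.05435910e-04,  9.83140693e-01,  1.82848450e-01, -4.76609010e-05]), 'contact_force': array([0.01168722, 0.22480477, 0.28544853]), 'moment': array([-0.02007221,  0.0053922 , -0.03219544]), 'width': 0.08532545023595611}
scene 46.83061198192612 318.38952486070474 191.43184793560997 [[-0.772, 0.487, -0.409, 1.103], [0.636, 0.57, -0.52, 0.779], [-0.02, -0.662, -0.749, 1.101], [0.0, 0.0, 0.0, 1.0]] 0.99616796875
side 51.77294660015784 310.23663819103894 200.47918850480573 [[-0.863, -0.269, 0.428, 0.123], [-0.505, 0.434, -0.746, 0.762], [0.015, -0.86, -0.51, 0.571], [0.0, 0.0, 0.0, 1.0]] 0.9959765625
wrist 65.62446015458463 319.3427989778895 206.03525441959303 [[0.361, -0.898, -0.254, 0.271], [-0.933, -0.348, -0.096, -0.513], [-0.002, 0.271, -0.963, 0.374], [0.0, 0.0, 0.0, 1.0]] 0.9960078125
```

View pics/scene0.png

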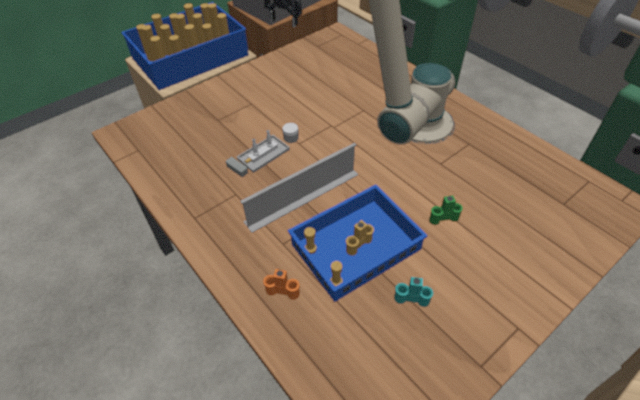

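View pics/side0.png

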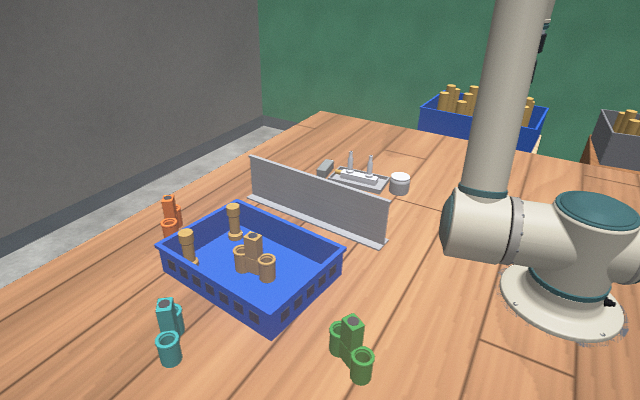

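View pics/wrist0.png

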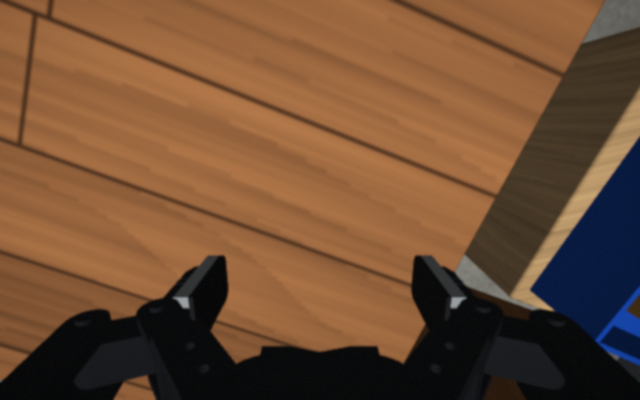

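Candidates in the scene view are: brass twin-tube in the blue crate (361,236), orange twin (282,284), teal twin (414,292), green twin (447,211), plain sleeves (310,240) and (337,273), and brass tubes in the far crate (190,30). By the description, the valve is (361,236) in scene and (255,258) in side. Next I'll crop there to check and measure.

```bash
cat > h.py <<'E'
import numpy as np, cv2
from rig import optics, telemetry
def load(n):
    d=np.load(n+".npz"); return {k:d[k] for k in d.files}
def grab(n,tag):
    d=optics.get_image(n); np.savez(f"{n}{tag}.npz",**d); cv2.imwrite(f"pics/{n}{tag}.png",d["img"]); return d
def f(d): return 200/np.tan(np.radians(float(d["fovy"]))/2)
def cloud(d):
    v,u=np.mgrid[:400,:640]; z=d["depth"]; F=f(d)
    p=np.stack([(u-d["cx"])*z/F,(v-d["cy"])*z/F,z],-1)
    T=d["world_from_camera"]; return p@T[:3,:3].T+T[:3,3]
def ray(d,u,v):
    T=d["world_from_camera"]; r=T[:3,:3]@np.array([(u-d["cx"])/f(d),(v-d["cy"])/f(d),1]); return T[:3,3],r/np.linalg.norm(r)
def onplane(d,u,v,z):
    o,r=ray(d,u,v); return o+r*(z-o[2])/r[2]
def two(d1,p1,d2,p2):
    o1,r1=ray(d1,*p1); o2,r2=ray(d2,*p2)
    t=np.linalg.lstsq(np.stack([r1,-r2],1),o2-o1,rcond=None)[0]
    a=o1+t[0]*r1;b=o2+t[1]*r2; return (a+b)/2,np.linalg.norm(a-b)
E
python3 - <<'E'
from h import *
s=load("scene0");c=cv2.resize(s["img"][100:310,220:480],None,fx=3,fy=2.8,interpolation=cv2.INTER_CUBIC);cv2.imwrite("pics/c1.png",cv2.resize(s["img"][105:305,225:475],None,fx=3,fy=3,interpolation=cv2.INTER_CUBIC))
d=load("side0");cv2.imwrite("pics/c2.png",cv2.resize(d["img"][140:330,150:416],None,fx=3,fy=3,interpolation=cv2.INTER_CUBIC))
for n,D,pts in (("scene",s,[(361,236),(300,185),(260,153),(290,131),(237,166),(282,284)]),("side",d,[(255,258),(320,200),(360,180),(400,183),(326,168)])):
    P=cloud(D)
    for u,v in pts: print(n,u,v,P[v,u].round(3))
E
```

```text
scene 361 236 [0.552 0.263 0.066]
scene 300 185 [0.563 0.004 0.066]
scene 260 153 [ 0.553 -0.232  0.022]
scene 290 131 [ 0.427 -0.227  0.051]
scene 237 166 [ 0.649 -0.223  0.029]
scene 282 284 [0.806 0.24  0.06 ]
side 255 258 [0.532 0.263 0.059]
side 320 200 [0.53  0.006 0.063]
side 360 180 [ 0.527 -0.23   0.013]
side 400 183 [ 0.406 -0.223  0.04 ]
side 326 168 [ 0.631 -0.214  0.031]
```

View pics/c1.png

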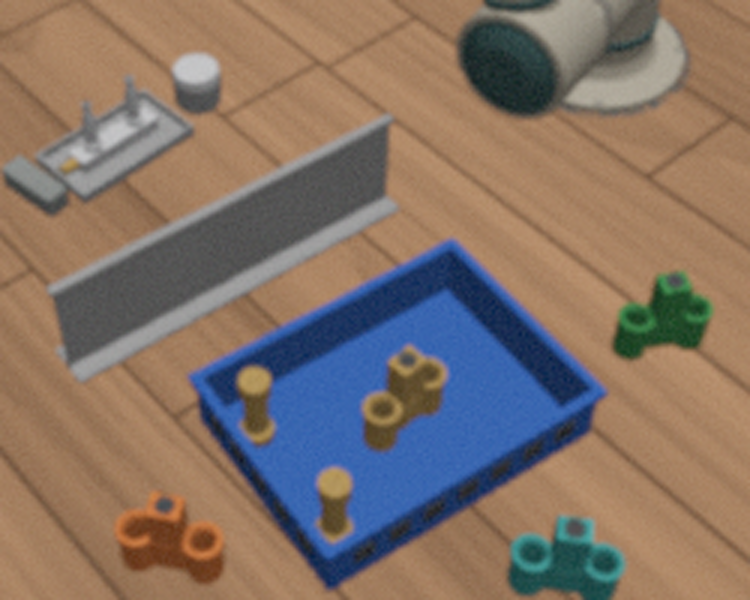

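View pics/c2.png

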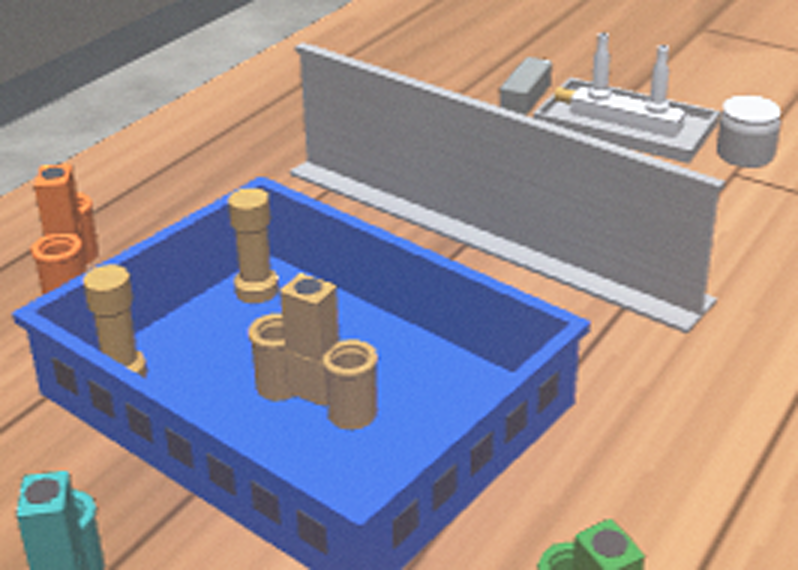

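The crop confirms it: the brass twin-tube in the crate, with its neck top at crop (408,358) → scene (361,224). Now coarse measurements.

```bash
python3 - <<'E'
from h import *
S=load("scene0");D=load("side0")
for n,d,box in (("scene",S,(335,215,385,260)),("side",D,(228,228,280,290))):
    P=cloud(d);hsv=cv2.cvtColor(d["img"],cv2.COLOR_BGR2HSV)
    m=cv2.inRange(hsv,(8,50,40),(30,255,255))>0
    b=np.zeros_like(m);b[box[1]:box[3],box[0]:box[2]]=1;m&=b
    Q=P[m]; print(n,m.sum(),"zmax",np.percentile(Q[:,2],[50,95,99]).round(4))
    T=Q[Q[:,2]>0.094]; print(" top",len(T),T.mean(0).round(4),T.min(0).round(3),T.max(0).round(3))
    R=Q[(Q[:,2]>0.049)&(Q[:,2]<0.060)]
    xy=Q[:,:2]; print(" rect all",cv2.minAreaRect(xy.astype(np.float32)))
    # top of collars
    R=R[np.linalg.norm(R[:,:2]-T.mean(0)[:2],axis=1)>0.022]
    c=R[:,:2].mean(0);u,s,v=np.linalg.svd(R[:,:2]-c);print(" ring",len(R),c.round(4),v[0],np.degrees(np.arctan2(v[0][1],v[0][0])))
# neck top corners two views from crops: scene crop center(408,358)/3+(225,105); side (310,288)/3+(150,140)
print("necktop",two(S,(225+408/3,105+358/3),D,(150+310/3,140+288/3)))
print("nozzle far",two(S,(225+86/3,105+102/3),D,(150+602/3,140+35/3)))
print("nozzle near",two(S,(225+128/3,105+78/3),D,(150+661/3,140+47/3)))
print("guard far top",two(S,(225+52/3,105+290/3),D,(150+300/3,140+47/3)))
print("guard near top",two(S,(225+390/3,105+119/3),D,(150+722/3,140+184/3)))
print("crate corners",[two(S,(225+a/3,105+b/3),D,(150+c/3,140+e/3))[0].round(3) for a,b,c,e in ((193,378,260,180),(452,242,588,326),(604,392,365,525),(330,585,15,316))])
print("sleeves",[two(S,(225+a/3,105+b/3),D,(150+c/3,140+e/3)) for a,b,c,e in ((255,378,250,200),(334,480,108,278))])
E
```

```text
scene 490 zmax [0.0513 0.0996 0.1018]
 top 66 [0.5733 0.2779 0.1444] [0.532 0.241 0.094] [1.103 0.779 1.101]
 rect all ((0.819810688495636, 0.4879123568534851), (0.8089417815208435, 0.06840457022190094), 40.99285125732422)
 ring 90 [0.5506 0.2529] [ 0.99220246 -0.12463661] -7.159770941383286
side 1446 zmax [0.0465 0.0996 0.1015]
 top 116 [0.5342 0.263  0.1076] [0.123 0.238 0.094] [0.559 0.762 0.571]
 rect all ((0.36889904737472534, 0.4405962824821472), (0.08524501323699951, 0.804535984992981), 43.46872329711914)
 ring 207 [0.5428 0.2516] [-0.99564289 -0.0932482 ] -174.64949869572058
necktop (array([0.54320401, 0.25034928, 0.09982905]), np.float64(0.0015767941943177286))
nozzle far (array([ 0.56555322, -0.23645433,  0.09006126]), np.float64(0.001208549622427694))
nozzle near (array([ 0.50697352, -0.2403684 ,  0.0895524 ]), np.float64(0.0029553347395739507))
guard far top (array([ 0.75165767, -0.01257383,  0.11847988]), np.float64(0.0015123292679199343))
guard near top (array([0.35308132, 0.01773054, 0.11820515]), np.float64(0.005966336746049278))
crate corners [array([0.693, 0.122, 0.069]), array([0.389, 0.152, 0.065]), array([0.414, 0.376, 0.066]), array([0.727, 0.349, 0.059])]
sleeves [(array([0.65828741, 0.17190567, 0.08886494]), np.float64(0.0009359711575435364)), (array([0.67455365, 0.29966593, 0.08900886]), np.float64(0.0012929936200932464))]
```

Both views agree to within 1–3 mm: neck top at z 0.0998 (expected 0.100), nozzle tips at 0.090 and 60 mm apart, guard top at 0.118–0.120. Next I'll look at the station close up with the wrist camera.

```bash
python3 -m creep '{"slide":[[1,1,0.2],[1,1,0.2],[1,1,0.2],[1,1,0.2],[1,1,0.2],[1,1,0.2]],"twist":[[0,0,-0.05],[0,0,-0.05],[0,0,-0.05],[0,0,-0.05],[0,0,-0.05],[0,0,-0.05]],"fingers":[1,1,1,1,1,1]}' && python3 -m creep '{"slide":[[1,0.95,0],[1,0.95,0],[1,0.95,0],[1,0.95,0],[1,0.95,0],[1,0.95,0],[1,0.95,0]],"twist":[[0,0,0],[0,0,0],[0,0,0],[0,0,0],[0,0,0],[0,0,0],[0,0,0]],"fingers":[1,1,1,1,1,1,1]}'
python3 - <<'E'
from h import *
grab("wrist",1); print(telemetry.get_state()["position"],telemetry.get_state()["clock"])
E
```

```text
clock: 0.75
position: [0.3585, -0.3845, 0.2618]
ee_rot: [0.0, 1.0, 0.029, 0.001]
contact_force: [-0.3, 0.5, -0.4]
width: 0.085
clock: 1.45
position: [0.5057, -0.2454, 0.2609]
ee_rot: [0.0, 1.0, 0.026, -0.001]
contact_force: [-0.5, -0.1, -0.3]
width: 0.0855
[ 0.50554044 -0.2456306   0.26102136] 1.5
```

View pics/wrist1.png

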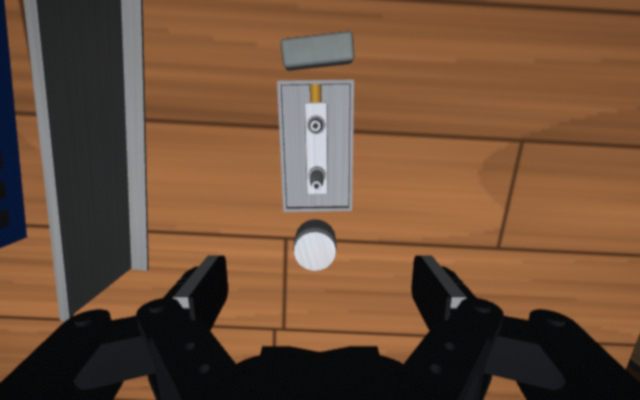

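The tray is centred at about (316,145), with nozzle tips at about (316,124) and (317,184). I'll take a second wrist view, shifted and lower, to triangulate.

```bash
python3 -m creep '{"slide":[[-0.1,0.3,-0.4],[-0.2,0.4,-0.6],[-0.2,0.4,-0.6],[-0.2,0.4,-0.6]],"twist":[[0,0,0],[0,0,0],[0,0,0],[0,0,0]],"fingers":[1,1,1,1]}'
python3 - <<'E'
from h import *
a=load("wrist1");b=grab("wrist",2)
A=cv2.resize(a["img"][85:215,270:360],None,fx=4,fy=4,interpolation=cv2.INTER_CUBIC)
cv2.imwrite("pics/w1c.png",A)
E
```

```text
clock: 1.9
position: [0.4743, -0.184, 0.17]
ee_rot: [-0.001, 1.0, 0.026, -0.002]
contact_force: [0.1, -0.4, -0.6]
width: 0.0853
```

View pics/w1c.png

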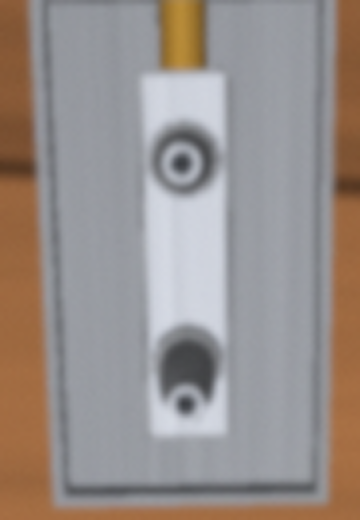

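View pics/wrist2.png

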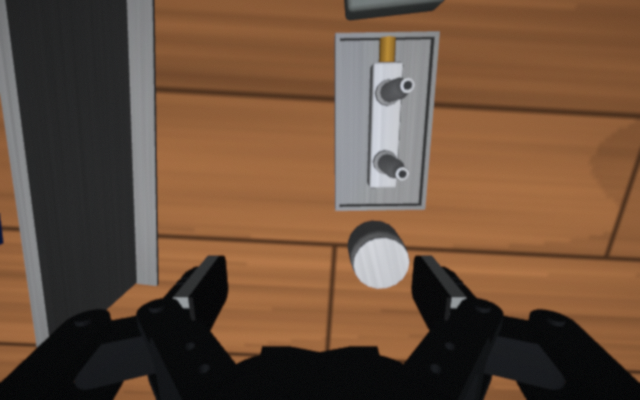

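```bash
cat > noz.py <<'E'
from h import *
def hole(d,u,v,r=4):
    g=cv2.cvtColor(d["img"],cv2.COLOR_BGR2GRAY).astype(float)
    # bore: dark spot within the light ring; search patch
    for _ in range(4):
        ui,vi=int(round(u)),int(round(v))
        y,x=np.mgrid[vi-r:vi+r+1,ui-r:ui+r+1]
        w=(g[vi-r:vi+r+1,ui-r:ui+r+1]); w=np.clip(w-120,0,None)  # bright ring
        k=np.hypot(x-u,y-v)<r+.5; w=w*k
        cu,cv_=(w*x).sum()/w.sum(),(w*y).sum()/w.sum(); 
        u,v=cu,cv_
    return u,v
E
python3 - <<'E'
from h import *
a=load("wrist1");b=load("wrist2");S=load("scene0");D=load("side0")
for nm,im,(x0,y0) in (("A",a,(385,70)),):pass
c=cv2.resize(b["img"][70:190,365:435],None,fx=5,fy=5,interpolation=cv2.INTER_CUBIC)
cv2.imwrite("pics/w2c.png",c)
s=cv2.resize(S["img"][120:175,220:310],None,fx=8,fy=8,interpolation=cv2.INTER_CUBIC);cv2.imwrite("pics/s_st.png",s)
E
```

```text
(no output)
```

View pics/w2c.png

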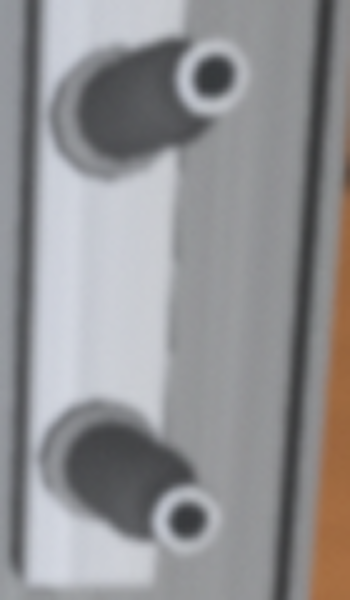

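In the 5x crop the tip bores are at (213,76) and (186,519), which is (407.2,84.8) and (401.8,173.4) in the full picture.

```bash
python3 - <<'E'
from h import *
a=load("wrist1");b=load("wrist2");S=load("scene0");D=load("side0")
def g(x,y,k,x0,y0): return ((x+.5)/k-.5+x0,(y+.5)/k-.5+y0)
A=[g(180.5,162,4,270,85),g(185.5,403,4,270,85)];B=[g(213,76,5,365,70),g(186,519,5,365,70)]
P=[]
for p,q in zip(A,B):
    X,e=two(a,p,b,q);print(X.round(4),round(e,4), onplane(a,*p,.09).round(4),onplane(b,*q,.09).round(4));P.append((onplane(a,*p,.09)+onplane(b,*q,.09))/2)
P=np.array(P);d=P[0]-P[1];print(np.linalg.norm(d[:2]),np.degrees(np.arctan2(d[1],d[0])),P.mean(0))
# tray manifold foot check via scene/side tips
E
```

```text
[ 0.5679 -0.2385  0.0914] 0.0002 [ 0.5679 -0.2385  0.09  ] [ 0.5679 -0.2389  0.09  ]
[ 0.5079 -0.2428  0.0906] 0.0 [ 0.5078 -0.2428  0.09  ] [ 0.5078 -0.2429  0.09  ]
0.060253367811029766 3.9479286198251917 [ 0.53787014 -0.24078302  0.09      ]
```

```bash
python3 -m creep '{"slide":[[0,0.1,0.33],[0.07,0.5,0.6],[0.15,1,0.6],[0.15,1,0.6],[0.15,1,0.6]],"twist":[[0,0,0],[0,0,0],[0,0,0],[0,0,0],[0,0,0]],"fingers":[1,1,1,1,1]}' && python3 -m creep '{"slide":[[0,0.33,0],[0,0.67,0],[0,1,0],[0,1,0]],"twist":[[0,0,-0.02],[0,0,-0.02],[0,0,-0.02],[0,0,-0.02]],"fingers":[1,1,1,1]}' && python3 -m creep '{"slide":[[0,0.33,0],[0,0.67,0],[0,0.9,0],[0,0.9,0],[0,0.9,0]],"twist":[[0,0,0],[0,0,0],[0,0,0],[0,0,0],[0,0,0]],"fingers":[1,1,1,1,1]}'
python3 - <<'E'
from h import *
grab("wrist",3); print(telemetry.get_state()["position"],telemetry.get_state()["clock"])
E
```

```text
clock: 2.45
position: [0.5029, -0.0308, 0.2656]
ee_rot: [-0.0, 1.0, 0.029, 0.005]
contact_force: [-0.4, -0.4, 0.7]
width: 0.0854
clock: 2.85
position: [0.5014, 0.1198, 0.2634]
ee_rot: [-0.002, 0.999, -0.034, 0.002]
contact_force: [0.9, -0.7, 0.2]
width: 0.0857
clock: 3.35
position: [0.5012, 0.2499, 0.2624]
ee_rot: [0.0, 0.999, -0.036, 0.001]
contact_force: [0.5, -0.4, 0.3]
width: 0.0852
[0.50091698 0.24925384 0.26218985] 3.4
```

View pics/wrist3.png

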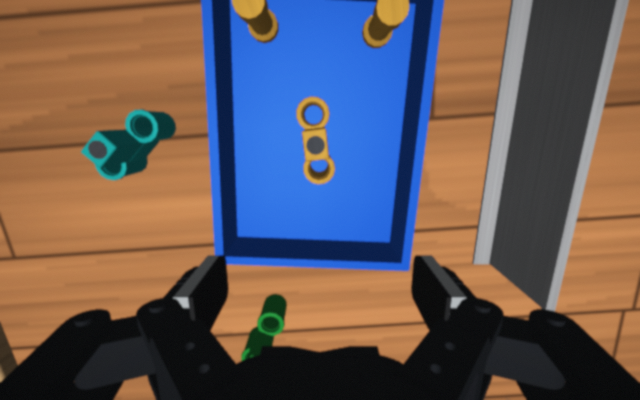

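The wrist view shows the brass valve with its neck top at (316,145) and tube rings at (313,113) and (319,168). Taking a second view, lower.

```bash
python3 -m creep '{"slide":[[-0.1,0.1,-0.3],[-0.1,0.2,-0.53],[-0.1,0.2,-0.53],[-0.1,0.2,-0.53]],"twist":[[0,0,0],[0,0,0],[0,0,0],[0,0,0]],"fingers":[1,1,1,1]}'
python3 - <<'E'
from h import *
a=load("wrist3");b=grab("wrist",4)
cv2.imwrite("pics/w3c.png",cv2.resize(a["img"][85:195,275:355],None,fx=5,fy=5,interpolation=cv2.INTER_CUBIC))
E
```

```text
clock: 3.8
position: [0.4854, 0.2793, 0.1826]
ee_rot: [0.001, 0.999, -0.037, 0.0]
contact_force: [0.7, 0.1, 0.5]
width: 0.0855
```

View pics/w3c.png

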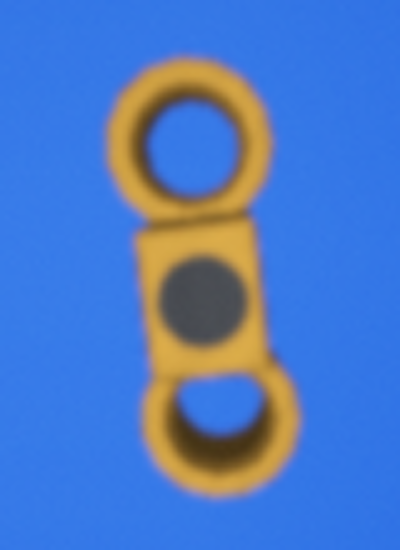

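View pics/wrist4.png

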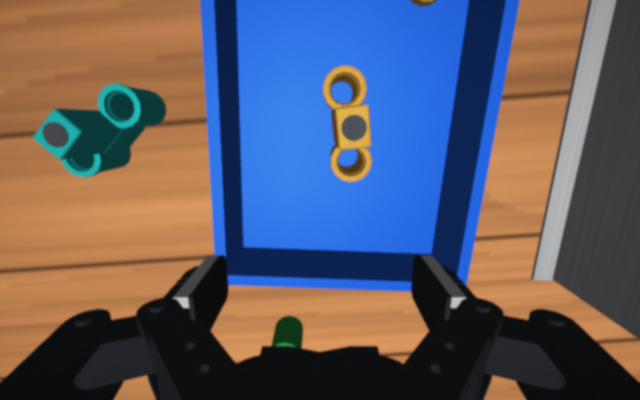

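```bash
python3 - <<'E'
from h import *
a=load("wrist3");b=load("wrist4")
cv2.imwrite("pics/w4c.png",cv2.resize(b["img"][60:190,315:385],None,fx=4.5,fy=4.5,interpolation=cv2.INTER_CUBIC))
def disc(d,u,v):
    hsv=cv2.cvtColor(d["img"],cv2.COLOR_BGR2HSV);m=((hsv[...,1]<60)&(hsv[...,2]<120)).astype(np.uint8)
    n,l,s,c=cv2.connectedComponentsWithStats(m); i=l[v,u]; print(s[i]); return c[i]
p=disc(a,316,145);q=disc(b,354,127);print(p,q)
print(two(a,p,b,q),onplane(a,*p,.1),onplane(b,*q,.1))
def ring(d,box,pc,side):
    hsv=cv2.cvtColor(d["img"],cv2.COLOR_BGR2HSV);m=cv2.inRange(hsv,(8,60,60),(35,255,255));x0,y0,x1,y1=box
    k=np.zeros_like(m);k[y0:y1,x0:x1]=255;m&=k
    c=max(cv2.findContours(m,cv2.RETR_EXTERNAL,cv2.CHAIN_APPROX_NONE)[0],key=len)[:,0,:].astype(float)
    return c
for d,box in((a,(285,85,350,195)),(b,(315,55,385,190))):
    c=ring(d,box,0,0)
    o=[]
    # outline -> plane z=.055 ; take contour pts with far from disc
    W=np.array([onplane(d,u,v,.055)[:2] for u,v in c])
    X0=np.array([0.543,0.251]); 
    for sgn in(1,-1):
        t=sgn*(W[:,0]-W[:,0].mean()); s=W[t>0.030]   # outermost half of collar only
        A=np.c_[2*s,np.ones(len(s))];sol=np.linalg.lstsq(A,(s**2).sum(1),rcond=None)[0]
        o.append(sol[:2]);print(" collar",sol[:2].round(4),"r",np.sqrt(sol[2]+sol[:2]@sol[:2]).round(4))
    e=o[0]-o[1];print("sep",np.hypot(*e).round(4),"yaw",np.degrees(np.arctan2(e[1],e[0])).round(2),"mid",(o[0]+o[1])/2)
E
```

```text
[307 137  17  17 214]
[342 116  24  24 442]
[315.13084112 144.8364486 ] [353.6199095  127.41855204]
(array([0.5465601 , 0.24981436, 0.1018141 ]), np.float64(0.00011767095088674133)) [0.54636578 0.24982884 0.1       ] [0.54655464 0.2496423  0.1       ]
 collar [0.5767 0.2512] r 0.0168
 collar [0.5164 0.2486] r 0.0168
sep 0.0603 yaw 2.43 mid [0.5465561  0.24990036]
 collar [0.5766 0.2512] r 0.0171
 collar [0.5167 0.2487] r 0.0171
sep 0.0599 yaw 2.39 mid [0.54664661 0.24993027]
```

View pics/w4c.png

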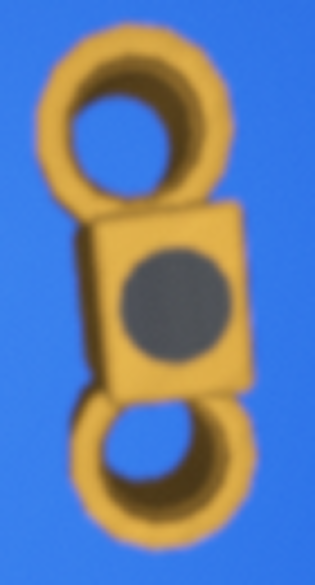

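The valve is measured consistently: (0.5465, 0.2499), neck top z 0.1018 by triangulation, yaw +2.4°, collars 60 mm apart. Now I'll align above it.

```bash
python3 -m creep '{"slide":[[0.2,-0.1,0],[0.407,-0.197,-0.2],[0.407,-0.197,-0.2],[0.407,-0.197,-0.2],[0.407,-0.197,-0.2]],"twist":[[0,0,0.0184],[0,0,0.0184],[0,0,0.0184],[0,0,0.0184],[0,0,0.0184]],"fingers":[1,1,1,1,1]}'; python3 - <<'E'
from h import *
from scipy.spatial.transform import Rotation as R
s=telemetry.get_state();q=s["ee_rot"];M=R.from_quat([*q[1:],q[0]]).as_matrix()
print(s["position"],np.degrees(np.arctan2(M[1,0],M[0,0])),M[:,2].round(4))
d=0.0;print("need",(np.array([.5465,.2499,.062])-s["position"])/.15)
E
```

```text
clock: 4.35
position: [0.5459, 0.2513, 0.1537]
ee_rot: [-0.0, 1.0, 0.021, 0.001]
contact_force: [-0.2, 0.2, 0.6]
width: 0.0854
[0.54585617 0.25126291 0.15370202] 2.4565549568656735 [ 2.3e-03  9.0e-04 -1.0e+00]
need [ 0.00429219 -0.00908605 -0.61134677]
```

```bash
python3 -m creep '{"slide":[[0.003,-0.008,-0.2],[0.003,-0.008,-0.4],[0.003,-0.008,-0.55],[0.003,-0.008,-0.61],[0.003,-0.008,-0.61],[0.003,-0.008,-0.61]],"twist":[[0,0,0],[0,0,0],[0,0,0],[0,0,0],[0,0,0],[0,0,0]],"fingers":[1,1,1,1,1,1]}'; python3 - <<'E'
from h import *
grab("wrist",5);grab("side",5)
E
```

```text
clock: 4.95
position: [0.5466, 0.2508, 0.0619]
ee_rot: [-0.0, 1.0, 0.022, 0.001]
contact_force: [-0.1, 0.2, -0.0]
width: 0.0854
```

View pics/wrist5.png

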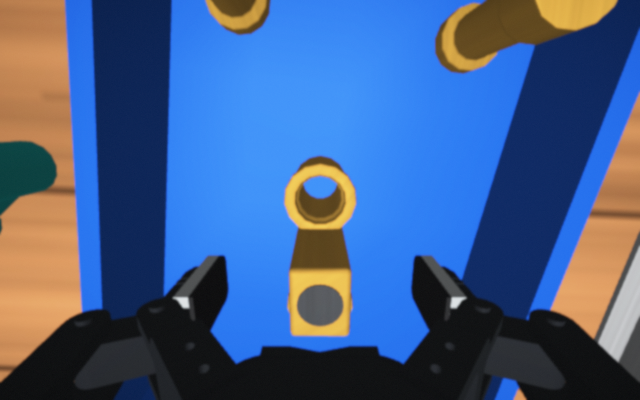

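View pics/side5.png

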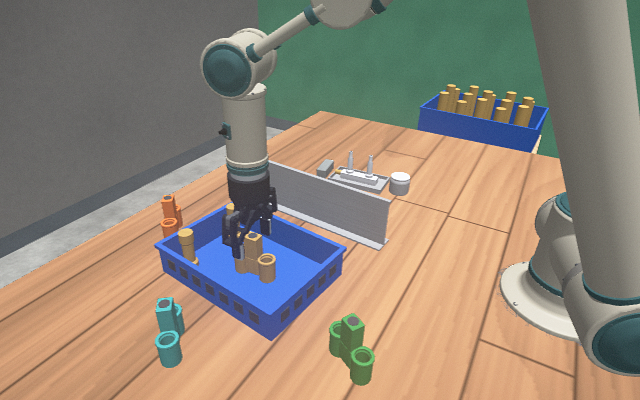

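The neck at (320,305) sits centred between the fingers (225 and 415). Closing.

```bash
python3 -m creep '{"slide":[[0,0,0],[0,0,0],[0,0,0],[0,0,0],[0,0,0],[0,0,0],[0,0,0],[0,0,0],[0,0,0],[0,0,0]],"twist":[[0,0,0],[0,0,0],[0,0,0],[0,0,0],[0,0,0],[0,0,0],[0,0,0],[0,0,0],[0,0,0],[0,0,0]],"fingers":[0.4,0.1,-0.2,-0.5,-0.7,-0.8,-0.8,-0.8,-0.8,-0.8]}' 90
```

```text
clock: 6.05
position: [0.5459, 0.2502, 0.0606]
ee_rot: [-0.0, 1.0, 0.022, 0.0]
contact_force: [-1.1, 0.9, 4.4]
width: 0.023
```

```bash
python3 -m creep '{"slide":[[0,0,0.05],[0,0,0.15],[0,0,0.3],[0,0,0.45],[0,0,0.6],[0,0,0.75],[0,0,0.9],[0,0,1],[0,0,1],[0,0,1]],"twist":[[0,0,0],[0,0,0],[0,0,0],[0,0,0],[0,0,0],[0,0,0],[0,0,0],[0,0,0],[0,0,0],[0,0,0]],"fingers":[-0.8,-0.8,-0.8,-0.8,-0.8,-0.8,-0.8,-0.8,-0.8,-0.8]}' && python3 -m creep '{"slide":[[0,0,0.1],[0,0,0.25],[0,0,0.33],[0,0,0.33],[0,0,0.33]],"twist":[[0,0,0],[0,0,0],[0,0,0],[0,0,0],[0,0,0]],"fingers":[-0.8,-0.8,-0.8,-0.8,-0.8]}'; python3 - <<'E'
from h import *
grab("wrist",6);grab("side",6);grab("scene",6)
E
```

```text
clock: 7.05
position: [0.5449, 0.2499, 0.209]
ee_rot: [0.0, 1.0, 0.022, -0.001]
contact_force: [0.3, 0.6, -5.7]
width: 0.023
clock: 7.55
position: [0.5452, 0.2499, 0.2586]
ee_rot: [0.0, 1.0, 0.022, -0.001]
contact_force: [0.0, 0.0, -5.1]
width: 0.0232
```

View pics/wrist6.png

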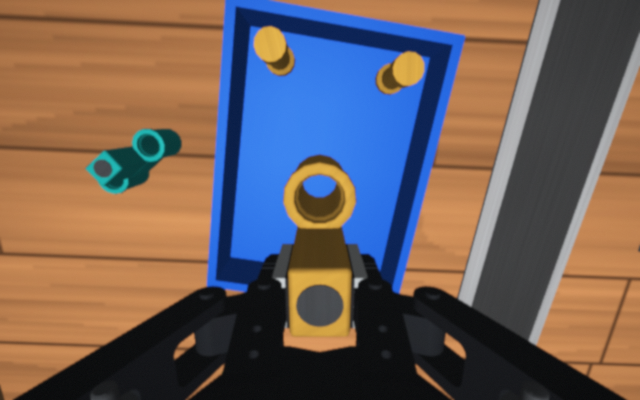

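View pics/side6.png

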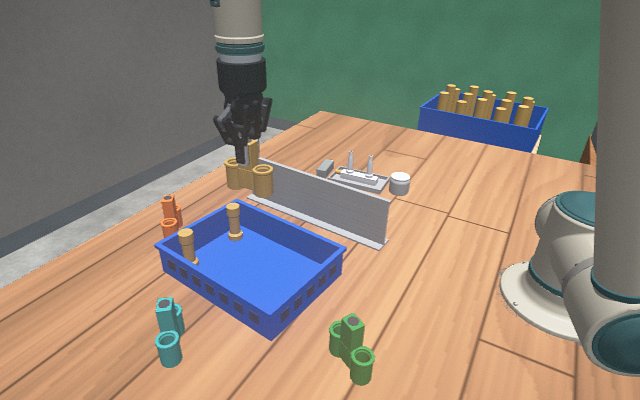

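Held upright (force −5 N, width 23 mm), with its bottom at about 0.20. Carrying it across the guard.

```bash
python3 -m creep '{"slide":[[0,-0.1,0],[0,-0.3,0],[0,-0.5,0],[0,-0.7,0],[0,-0.9,0],[0,-1,0],[0,-1,0]],"twist":[[0,0,0.002],[0,0,0.0043],[0,0,0.0043],[0,0,0.0043],[0,0,0.0043],[0,0,0.0043],[0,0,0.0043]],"fingers":[-0.8,-0.8,-0.8,-0.8,-0.8,-0.8,-0.8]}' && python3 -m creep '{"slide":[[0,-0.2,0],[0,-0.4,0],[0,-0.6,0],[0,-0.8,0],[0,-1,0]],"twist":[[0,0,0],[0,0,0],[0,0,0],[0,0,0],[0,0,0]],"fingers":[-0.8,-0.8,-0.8,-0.8,-0.8]}' && python3 -m creep '{"slide":[[0,-0.2,0],[0,-0.4,0],[0,-0.6,0],[0,-0.8,0],[0,-1,0]],"twist":[[0,0,0],[0,0,0],[0,0,0],[0,0,0],[0,0,0]],"fingers":[-0.8,-0.8,-0.8,-0.8,-0.8]}' && python3 -m creep '{"slide":[[-0.02,-0.15,0],[-0.05,-0.25,0],[-0.05,-0.27,0],[-0.05,-0.27,0],[-0.05,-0.27,0],[-0.05,-0.27,0]],"twist":[[0,0,0],[0,0,0],[0,0,0],[0,0,0],[0,0,0],[0,0,0]],"fingers":[-0.8,-0.8,-0.8,-0.8,-0.8,-0.8]}'; python3 - <<'E'
from h import *
from scipy.spatial.transform import Rotation as R
grab("wrist",7);grab("side",7);grab("scene",7)
s=telemetry.get_state();q=s["ee_rot"];M=R.from_quat([*q[1:],q[0]]).as_matrix()
print(s["position"],np.degrees(np.arctan2(M[1,0],M[0,0])),M[:,2].round(4))
d=load("wrist7");c=load("wrist6")
for d in (c,d):
  hsv=cv2.cvtColor(d["img"],cv2.COLOR_BGR2HSV);m=((hsv[...,1]<60)&(hsv[...,2]<120)&(hsv[...,2]>50)).astype(np.uint8)
  n,l,st,cc=cv2.connectedComponentsWithStats(m);i=l[305,320];print(st[i],cc[i])
E
```

```text
clock: 8.4
position: [0.5455, 0.0984, 0.2593]
ee_rot: [0.0, 0.999, 0.034, -0.001]
contact_force: [-0.5, 0.8, -5.4]
width: 0.0229
clock: 8.9
position: [0.5459, -0.0494, 0.2595]
ee_rot: [-0.001, 0.999, 0.036, 0.0]
contact_force: [0.2, 0.1, -5.0]
width: 0.0229
clock: 9.4
position: [0.5463, -0.1996, 0.2594]
ee_rot: [-0.001, 0.999, 0.036, 0.0]
contact_force: [-0.0, -0.3, -5.2]
width: 0.023
clock: 10.0
position: [0.5385, -0.239, 0.26]
ee_rot: [-0.0, 0.999, 0.036, 0.0]
contact_force: [0.2, -0.2, -5.1]
width: 0.0231
[ 0.53841714 -0.23954014  0.25998288] 4.10079627543276 [ 3.e-04  1.e-04 -1.e+00]
[ 297  286   45   40 1419] [319.30514447 305.25158562]
[ 297  286   45   40 1418] [319.34978843 305.2045134 ]
```

View pics/wrist7.png

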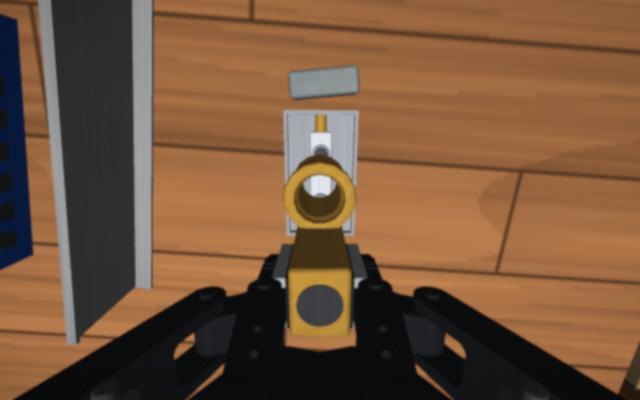

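View pics/scene7.png

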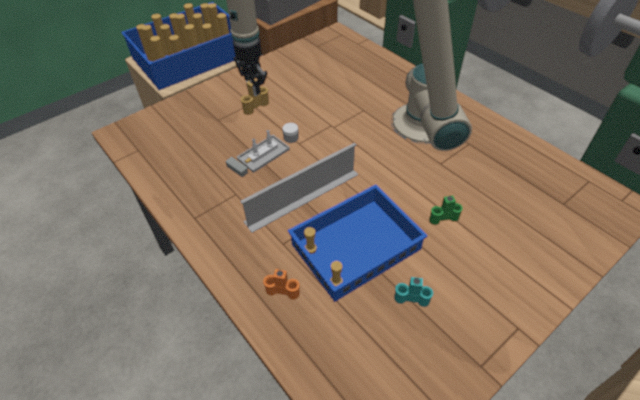

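View pics/side7.png

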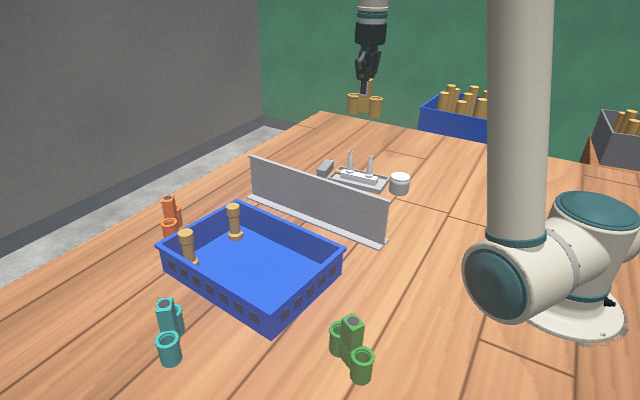

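```bash
cat > held.py <<'E'
from h import *
from scipy.spatial.transform import Rotation as R
def held(d,tcp):
    """valve centre, from wrist picture: disc on neck top and far collar"""
    hsv=cv2.cvtColor(d["img"],cv2.COLOR_BGR2HSV);m=((hsv[...,1]<60)&(hsv[...,2]<120)&(hsv[...,2]>50)).astype(np.uint8)
    n,l,st,cc=cv2.connectedComponentsWithStats(m);i=l[305,320]
    D=onplane(d,*cc[i],tcp[2]+.039)
    m=cv2.inRange(hsv,(8,90,110),(35,255,255));m[:150]=0;m[235:]=0;m[:,:270]=0;m[:,370:]=0
    c=max(cv2.findContours(m,cv2.RETR_EXTERNAL,cv2.CHAIN_APPROX_NONE)[0],key=len)[:,0,:].astype(float)
    # keep side/lower flanks of the collar outline (upper edge merges with body)
    c=c[(c[:,1]>178)&(c[:,1]<212)]
    s=np.array([onplane(d,u,v,tcp[2]-.006)[:2] for u,v in c])
    A=np.c_[2*s,np.ones(len(s))];sol=np.linalg.lstsq(A,(s**2).sum(1),rcond=None)[0]
    r=np.sqrt(sol[2]+sol[:2]@sol[:2]);e=sol[:2]-D[:2]
    print("disc",D.round(4),"collar",sol[:2].round(4),"r",r.round(4),"sep",np.hypot(*e).round(4),"yaw",np.degrees(np.arctan2(e[1],e[0])).round(2))
E
python3 - <<'E'
from held import *
held(load("wrist7"),[.5384,-.2393,.2598])
held(load("wrist6"),[.5452,.2499,.2588])
S=load("side7");C=load("scene7")
cv2.imwrite("pics/s7c.png",cv2.resize(S["img"][70:190,330:420],None,fx=5,fy=5,interpolation=cv2.INTER_CUBIC))
cv2.imwrite("pics/c7c.png",cv2.resize(C["img"][70:180,220:310],None,fx=5,fy=5,interpolation=cv2.INTER_CUBIC))
E
```

```text
disc [ 0.5383 -0.24    0.2988] collar [ 0.5662 -0.2374] r 0.0236 sep 0.0281 yaw 5.31
disc [0.5453 0.2491 0.2978] collar [0.5763 0.2505] r 0.0174 sep 0.031 yaw 2.72
```

View pics/s7c.png

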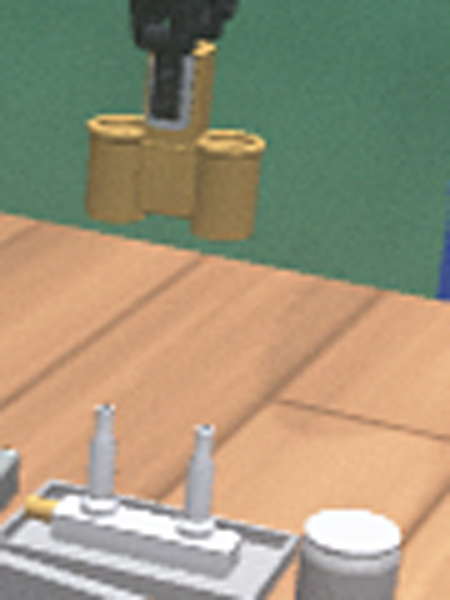

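View pics/c7c.png

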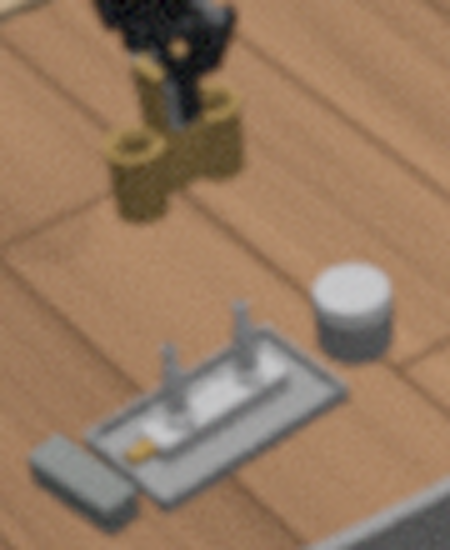

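The held valve's centre is (0.5383, −0.2400) against the nozzle midpoint (0.5379, −0.2408). I'll trim that, go down to ~30 mm above the tips, and check in the fixed views.

```bash
python3 -m creep '{"slide":[[-0.003,-0.006,-0.1],[-0.003,-0.006,-0.2],[-0.003,-0.006,-0.3],[-0.003,-0.006,-0.4],[-0.003,-0.006,-0.5],[-0.003,-0.006,-0.55],[-0.003,-0.006,-0.55],[-0.003,-0.006,-0.55],[-0.003,-0.006,-0.55]],"twist":[[0,0,0],[0,0,0],[0,0,0],[0,0,0],[0,0,0],[0,0,0],[0,0,0],[0,0,0],[0,0,0]],"fingers":[-0.8,-0.8,-0.8,-0.8,-0.8,-0.8,-0.8,-0.8,-0.8]}'; python3 - <<'E'
from held import *
W=grab("wrist",8);S=grab("side",8);C=grab("scene",8)
s=telemetry.get_state();print(s["position"])
held(W,s["position"])
cv2.imwrite("pics/s8c.png",cv2.resize(S["img"][115:215,320:420],None,fx=6,fy=6,interpolation=cv2.INTER_CUBIC))
cv2.imwrite("pics/c8c.png",cv2.resize(C["img"][90:190,220:320],None,fx=6,fy=6,interpolation=cv2.INTER_CUBIC))
E
```

```text
clock: 11.05
position: [0.5385, -0.2415, 0.1784]
ee_rot: [0.001, 0.999, 0.035, 0.001]
contact_force: [-0.6, 0.5, -5.2]
width: 0.0233
[ 0.53817539 -0.24141045  0.17809146]
disc [ 0.5381 -0.2425  0.2171] collar [ 0.5693 -0.2402] r 0.0177 sep 0.0312 yaw 4.19
```

View pics/s8c.png

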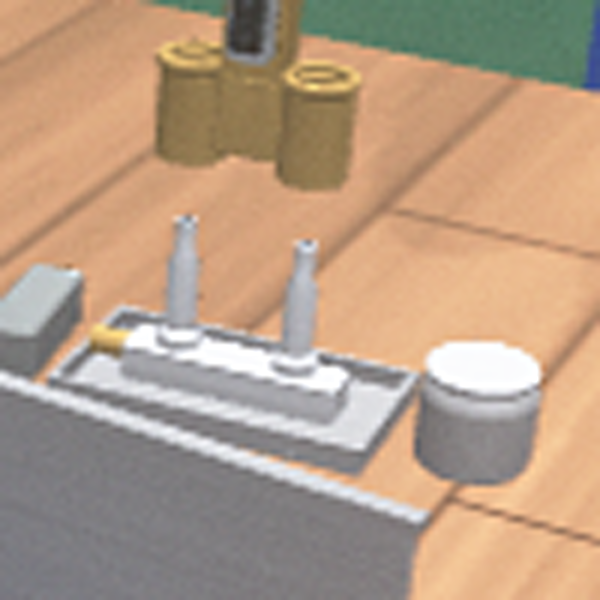

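View pics/c8c.png

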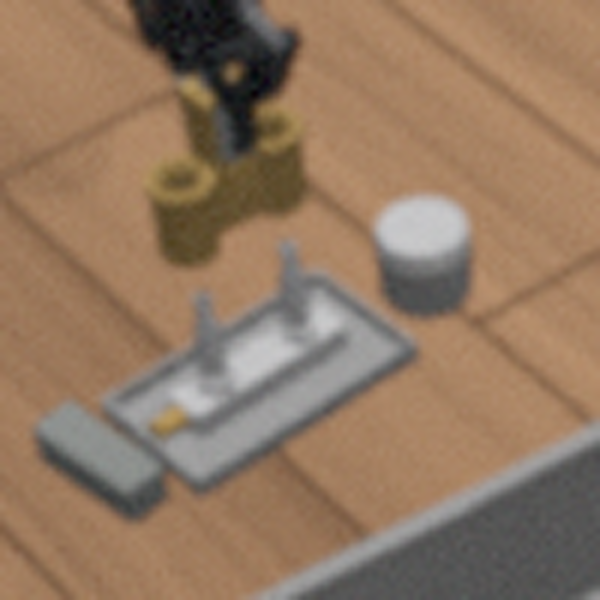

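View pics/wrist8.png

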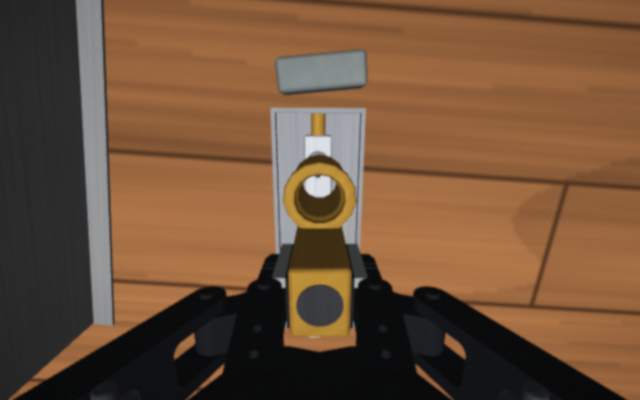

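```bash
python3 - <<'E'
from held import *
S=load("side8");C=load("scene8")
g=lambda x,y,x0,y0:((x+.5)/6-.5+x0,(y+.5)/6-.5+y0)
for n,c,s in (("colfar",(183,176),(190,54)),("colnear",(273,126),(320,79)),("nozfar",(203,293),(185,219)),("noznear",(289,242),(307,243))):
    print(n,*two(C,g(*c,220,90),S,g(*s,320,115)))
# project: where would bore-axis points from wrist estimate appear
def proj(d,p):
    T=d["world_from_camera"];q=T[:3,:3].T@(np.array(p)-T[:3,3]);return q[:2]/q[2]*f(d)+[d["cx"],d["cy"]]
for nm,d,(x0,y0) in(("side",S,(320,115)),("scene",C,(220,90))):
    for p in((.5678,-.2387,.09),(.5078,-.2428,.09)): print(nm,((proj(d,p)-[x0,y0])*6).round(1))
E
```

```text
colfar [ 0.56786916 -0.23379848  0.17551607] 0.0010783769652897958
colnear [ 0.50658047 -0.24021282  0.17325972] 0.00042775774200843675
nozfar [ 0.56613695 -0.23650663  0.09218037] 0.00011920470070542225
noznear [ 0.5057318  -0.24114372  0.09201636] 0.0013825342222512542
side [181.  218.5]
side [300.5 243.4]
scene [196.2 292.7]
scene [282.  241.1]
```

The wrist estimate says the valve is off by about (+0.8, −1.2) mm, and the tube and nozzle axes in the fixed views lean the same way. The quick two-view collar picks disagree, but they are coarser. I'll correct, descend part way, then look again.

```bash
python3 -m creep '{"slide":[[-0.006,0.01,0],[-0.006,0.01,-0.04],[-0.006,0.01,-0.07],[-0.006,0.01,-0.07],[-0.006,0.01,-0.07],[-0.006,0.01,-0.07]],"twist":[[0,0,0],[0,0,0],[0,0,0],[0,0,0],[0,0,0],[0,0,0]],"fingers":[-0.8,-0.8,-0.8,-0.8,-0.8,-0.8]}'; python3 - <<'E'
from held import *
W=grab("wrist",9)
P=[]
for i in range(4):
    S=grab("side",9);C=grab("scene",9)
    s=telemetry.get_state();P.append(s["position"])
print(np.mean(P,0),np.std(P,0))
held(W,np.mean(P,0))
cv2.imwrite("pics/s9c.png",cv2.resize(S["img"][125:195,330:400],None,fx=8,fy=8,interpolation=cv2.INTER_CUBIC))
cv2.imwrite("pics/c9c.png",cv2.resize(C["img"][100:170,235:305],None,fx=8,fy=8,interpolation=cv2.INTER_CUBIC))
cv2.imwrite("pics/w9c.png",cv2.resize(W["img"][100:240,270:370],None,fx=4,fy=4,interpolation=cv2.INTER_CUBIC))
E
```

```text
clock: 11.8
position: [0.537, -0.2398, 0.1668]
ee_rot: [0.0, 0.999, 0.035, 0.0]
contact_force: [-0.0, 0.6, -5.8]
width: 0.0232
[ 0.53696073 -0.23976995  0.16693358] [3.22626251e-05 3.20800498e-05 3.66638037e-05]
disc [ 0.537  -0.2408  0.2059] collar [ 0.568  -0.2385] r 0.0177 sep 0.0311 yaw 4.3
```

View pics/s9c.png

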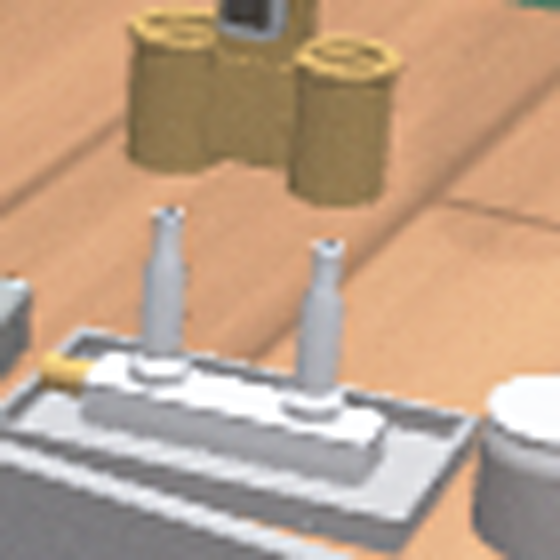

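View pics/c9c.png

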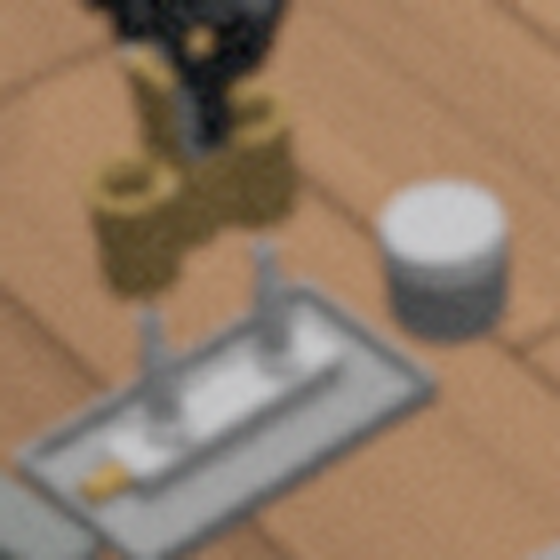

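View pics/w9c.png

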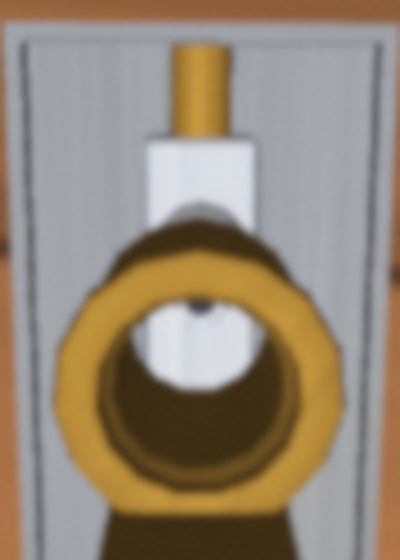

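Aligned now: in the wrist crop the nozzle is centred laterally in the bore (200 against 200). In the side and scene crops the tube axes meet the extended nozzle axes within about 0.3–1 mm. Final lowering of 10 mm.

```bash
python3 -m creep '{"slide":[[0.003,0,-0.02],[0.003,0,-0.045],[0.003,0,-0.065],[0.003,0,-0.067],[0.003,0,-0.067],[0.003,0,-0.067],[0.003,0,-0.067],[0.003,0,-0.067]],"twist":[[0,0,0],[0,0,0],[0,0,0],[0,0,0],[0,0,0],[0,0,0],[0,0,0],[0,0,0]],"fingers":[-0.8,-0.8,-0.8,-0.8,-0.8,-0.8,-0.8,-0.8]}'; python3 - <<'E'
from held import *
W=grab("wrist",10)
P=[]
for i in range(4):
    S=grab("side",10);C=grab("scene",10)
    s=telemetry.get_state();P.append(s["position"])
p=np.mean(P,0);print(p,s["ee_rot"],np.abs(s["qd"]).max())
held(W,p)
cv2.imwrite("pics/s10c.png",cv2.resize(S["img"][125:195,330:400],None,fx=8,fy=8,interpolation=cv2.INTER_CUBIC))
cv2.imwrite("pics/c10c.png",cv2.resize(C["img"][100:170,235:305],None,fx=8,fy=8,interpolation=cv2.INTER_CUBIC))
# bottom height: expected lower silhouettes of tube for the gap
def proj(d,p):
    T=d["world_from_camera"];q=T[:3,:3].T@(np.array(p)-T[:3,3]);return q[:2]/q[2]*f(d)+[d["cx"],d["cy"]]
t=np.linspace(0,6.28,60)
for gap in (.008,.010,.012):
  for nm,d,(x0,y0) in(("side",S,(330,125)),("scene",C,(235,100))):
    o=[]
    for cx,cy in((.5678,-.2387),(.5078,-.2428)):
        tip=proj(d,(cx,cy,.0905));b=max(proj(d,(cx+.017*np.cos(a),cy+.017*np.sin(a),.0905+gap))[1] for a in t)
        o.append(((b-tip[1])*8).round(1))
    print(gap,nm,"front rim below tip by (crop px)",o)
E
```

```text
clock: 13.05
position: [0.5374, -0.2398, 0.1569]
ee_rot: [0.0, 0.999, 0.035, 0.0]
contact_force: [0.3, -0.2, -5.7]
width: 0.0227
[ 0.53736311 -0.23972833  0.15682473] [ 3.45531544e-05  9.99377717e-01  3.52728963e-02 -7.46998608e-06] 0.0014518642999397325
disc [ 0.5373 -0.2408  0.1958] collar [ 0.5683 -0.2384] r 0.0177 sep 0.0311 yaw 4.3
0.008 side front rim below tip by (crop px) [np.float64(-1.2), np.float64(-0.7)]
0.008 scene front rim below tip by (crop px) [np.float64(13.6), np.float64(12.6)]
0.01 side front rim below tip by (crop px) [np.float64(-6.4), np.float64(-6.0)]
0.01 scene front rim below tip by (crop px) [np.float64(9.9), np.float64(8.9)]
0.012 side front rim below tip by (crop px) [np.float64(-11.7), np.float64(-11.3)]
0.012 scene front rim below tip by (crop px) [np.float64(6.2), np.float64(5.2)]
```

View pics/s10c.png

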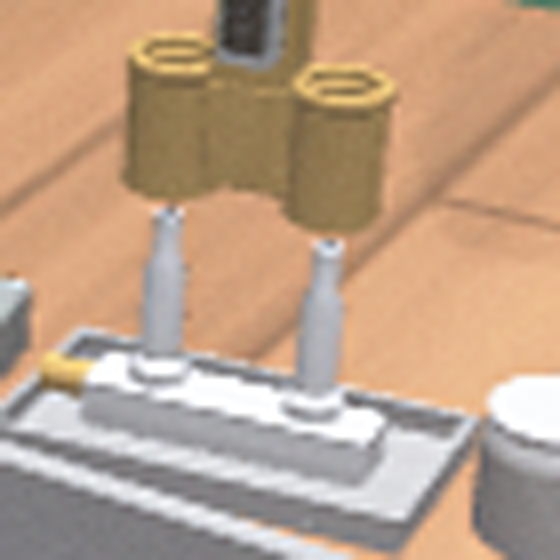

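View pics/c10c.png

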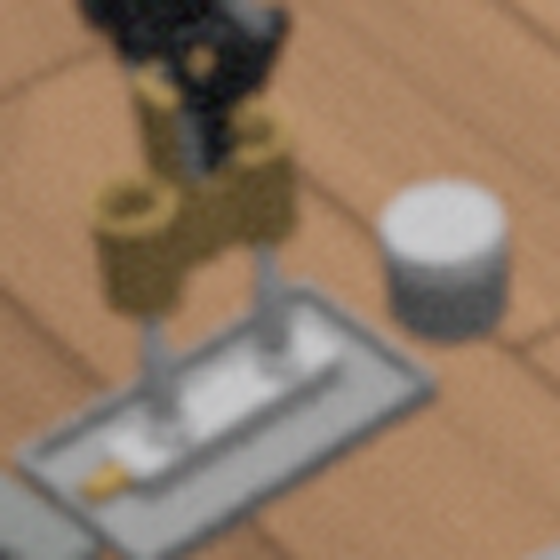

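The rims sit about 10–12 mm above the tips: 10.3 mm by kinematics, ~12 mm in the side view, ~10 mm in the scene view. Laterally both tubes line up with their nozzles within about 1 mm, and the arm is still. Handing in.

```bash
python3 -c "
from rig import order,telemetry
s=telemetry.get_state();print(s['clock'],s['width'],s['contact_force']);print(order.sign_off())"
```

```text
13.5 0.023289858525291668 [-0.30758612  0.27608822 -5.21203733]
the job is handed in; nothing more can be done
None
```

I picked the brass valve body out of the crate by its neck and lifted it over the guard. It is now held upright and still over the two air nozzles. The job was handed in at 13.5 s, still gripping at 90 N.

**Carry:** the underside was about 80 mm above the guard top when it crossed. The force readings at the end of each move showed only the valve's weight (about 5 N) and no sign of touching anything. In the pictures the sleeves, bar and tin appear where they were; I judged that by eye only.

**Centring:** in the wrist camera the valve centre is at (0.5373, −0.2408), against a nozzle midpoint of (0.5379, −0.2408). Its yaw is about 4.1–4.3°, against 3.95° for the nozzle line. In the final side and scene pictures, each tube lines up with its nozzle within about 1 mm.

**Height above the nozzles:** the checks differ slightly. The arm's position gives 10.3 mm, the scene picture about 10 mm and the side picture about 12 mm.

**One disagreement:** an earlier two-view measurement from the fixed cameras put the valve about 3 mm differently in y from the wrist camera. I trusted the wrist camera, and the later pictures of the tubes against the nozzles agreed with it.

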